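Shut down the desk audio in the right order

ROBOT

A 6-joint arm with a two-finger parallel gripper is mounted at the origin on a cart in front of the work surface, level with it; the furniture and walls round the work are solid. World frame = base frame: x ahead of the robot, y to its left, z up, the work surface at z = 0. Lengths are in m, angles in rad, forces in N, time in s.
With the tool pointing down it reaches from about 0.35 to 0.975 m from the base axis. Payload 4.9 kg.
Tool frame: the origin (TCP) lies at the very end of the fingers, on their centre line; the grasp point (between the pads) lies 19 mm behind it; z points along the fingers, y is the line along which they close (so a half turn about z gives the same grasp; the last joint's range is limited). The gripper opens to 85 mm and grips with 20 to 120 N. Pads are 22 mm wide; open, the fingers measure 114 mm over their backs; the gripper's body (76 mm by 85 mm) begins 54 mm behind the grasp point. The pads swing forward as they close: fully open they stand 13 mm farther back than shut.
Start: joints at [-1.363, 0.053, 1.613, -0, 1.476, -0.119], TCP at [0.201, -0.592, 0.231] pointing down, gripper open.
Joint ranges: [-3.01, 3.01], [-1.01, 2.22], [0.06, 2.58], [-1.02, 4.17], [0.09, 2.62], [-3.14, 3.14]. Speed limits (rad/s): [2.57, 2.57, 3.14, 3.14, 3.14, 3.14].

INTERFACE

Orientations are given as a unit quaternion [w, x, y, z].
In Python, from plant import manip, vision, order gives the robot as it stands.
- The arm moves only by the tool play_rows, never from a script. Its argument "steps" is a list that holds one entry, the list of rows, each a list of 6 numbers: the shift along the tool's x, y, z in mm, then the turn, a rotation vector about the tool's x, y, z in degrees. A call has 1 to 12 rows; each row is the pose to reach, as a shift and turn from the pose commanded when the call began, along the tool's axes at that moment; what a row does not reach only later rows make up. A row lasts 1/12 s, in which the tool goes at most 41.7 mm and 7.16 degrees, less where a joint would pass 70% of its speed; a pose out of reach is approached as far as the arm can. A call with a gripper value outside its range is refused whole. "claw" is the gripper's target within -1 to 1 (fully open at 1, half-way at 0, shut at -1), set as the call begins (left out, the last holds). The fingers move at their own pace and stop on an object; the grip force is fixed at half the most. Time passes only in rows, so rows that repeat a pose let the fingers close. It gives the time, the measured TCP pose, the force, the opening and the grip force at its end, in the units of the state.
- manip.state(): the state, without advancing time (a new reading comes with each control period).
- vision.grab_frame(name): name is "scene" or "top"; returns (picture, depth): 480x640x3 uint8, blue, green, red; 480x640 float32, m along the optical axis (not along the pixel's ray), 0 where there is no reading.
- vision.camera_info(name): a dict with "K" (3x3 intrinsics, pixels), "eye" and "orientation" of the camera in the world. Camera axes: x right, y down, z forward; pixel columns grow to the right and rows downward; lengths in m; the calibration is good to about 2 mm. A picture is of the moment at which its call begins. camera_info takes no time and is no camera call.
- order.job_done(): hands the job in; it is judged then, once.
The state is a dict: "time": time; "joint_pos": joint angles; "joint_vel": joint speeds; "joint_efforts": joint torques, N m; "tool_pos": TCP position; "tool_rot": TCP orientation; "contact_force": force on the tool from outside, world axes, zero at the start; "ft_torque": the same for the moment, N m; "gripper_width": opening from 0.0 (shut) to 1.0 (fully open); "grasp_force": force on a finger pad.
Only numpy, scipy, OpenCV 4.12 (cv2) and the standard library are available. Lean on these libraries where they do the work, as an engineer would, in place of code of your own. Each camera call takes 0.05 s, during which the arm holds its last target. There are 200 camera calls.

TASK

Shut the desk down for the night at the switch bar with your closed fingers: press the raised end of the orange paddle (speakers) fully down, then the same on the blue one (audio interface), then on the green one (screen), strictly in that order so that the speakers do not thump. Leave the white paddle (phone charger) switched on, only press and pick nothing up, and leave the small things lying round the bar where they are.

Things in the scene. Friction and masses are not known exactly. Their poses are not given: they have to be found in the camera images.
- switch_bar: wireless switch bar, fixed to the desk: aluminium rail 330 mm long (its y) and 66 wide, with four grey switch housings (88 x 58 mm, tops 34 mm above the desk) 75 mm apart, colours in any order. Origin: centre of the rail's underside, on the desk; x points across it, from the paddles' off ends (robot's side) to their on ends; z up.
- orange_off_end (a point): point on the top of the orange paddle (speakers), 24 mm from its pivot, at its off end (robot's side, small dark ring); moves with the paddle; use its position only. About 50 mm above the desk when on (this end raised), about 42 when off. Paddle: 66 (bar x) x 34 (bar y) x 8 mm, pivot at its middle; tops stand clear of the housing; next paddle's edge 58 mm away.
- orange_paddle (a joint): angle of the orange paddle in rad: 0 = on (off end raised), 0.36 = off (off end fully down, at its stop). No spring: it stays where it is left, so press it to its stop; 2 to 7 N at the off end moves it.
- blue_off_end (a point): point on the top of the blue paddle (audio interface), 24 mm from its pivot, at its off end (robot's side, small dark ring); moves with the paddle; use its position only. About 50 mm above the desk when on (this end raised), about 42 when off. Paddle: 66 (bar x) x 34 (bar y) x 8 mm, pivot at its middle; tops stand clear of the housing; next paddle's edge 58 mm away.
- blue_paddle (a joint): angle of the blue paddle in rad: 0 = on (off end raised), 0.36 = off (off end fully down, at its stop). No spring: it stays where it is left, so press it to its stop; 2 to 7 N at the off end moves it.
- green_off_end (a point): point on the top of the green paddle (monitor screen), 24 mm from its pivot, at its off end (robot's side, small dark ring); moves with the paddle; use its position only. About 50 mm above the desk when on (this end raised), about 42 when off. Paddle: 66 (bar x) x 34 (bar y) x 8 mm, pivot at its middle; tops stand clear of the housing; next paddle's edge 58 mm away.
- green_paddle (a joint): angle of the green paddle in rad: 0 = on (off end raised), 0.36 = off (off end fully down, at its stop). No spring: it stays where it is left, so press it to its stop; 2 to 7 N at the off end moves it.
- white_off_end (a point): point on the top of the white paddle (phone charger), 24 mm from its pivot, at its off end (robot's side, small dark ring); moves with the paddle; use its position only. About 50 mm above the desk when on (this end raised), about 42 when off. Paddle: 66 (bar x) x 34 (bar y) x 8 mm, pivot at its middle; tops stand clear of the housing; next paddle's edge 58 mm away.
- white_paddle (a joint): angle of the white paddle in rad: 0 = on (off end raised), 0.36 = off (off end fully down, at its stop). No spring: it stays where it is left, so press it to its stop; 2 to 7 N at the off end moves it.
- eraser: bystander, loose on the desk close to the bar: white block eraser in a blue sleeve, 22x42x13 mm. Origin: centre of its underside.
- usb_stick: bystander, loose on the desk close to the bar: dark usb stick, 53x17x8 mm. Origin: centre of its underside.
- earbud_case: bystander, loose on the desk close to the bar: white rounded earbud case, 46x60x22 mm. Origin: centre of its underside.
- highlighter_1: bystander, loose on the desk close to the bar: pale green highlighter pen, 17x127x15 mm, lying down. Origin: centre of its underside.

How it is judged:
On the way, in this order (a step that is already met when the one before it is completed fails the run):
1. the orange paddle is pressed off, the later ones not yet (value of joint orange_paddle above 0.3 rad and value of joint each of blue_paddle, green_paddle, white_paddle below 0.15 rad), for 0.2 s.
2. the blue paddle is pressed off, the later ones not yet (value of joint blue_paddle above 0.3 rad and value of joint each of green_paddle, white_paddle below 0.15 rad), for 0.2 s.
3. the green paddle is pressed off, the later ones not yet (value of joint green_paddle above 0.3 rad and value of joint white_paddle below 0.15 rad), for 0.2 s.
At the end, for the whole second after the job is handed in: orange, blue and green paddles are off (each beyond 0.30 of 0.36 rad), white is still on (below 0.15 rad), and eraser, usb stick, earbud case and highlighter lie within 20 mm of where they started (all of step 3 and value of joint each of orange_paddle, blue_paddle above 0.3 rad and distance of each of eraser, usb_stick, earbud_case, highlighter_1 from where it was at the start of the episode below 0.02 m); the robot touches nothing.
It fails at once if the white paddle is switched (value of joint white_paddle above 0.15 rad).
It fails at once if blue is pressed before orange is off (value of joint blue_paddle above 0.15 rad and value of joint orange_paddle below 0.3 rad).
It fails at once if green is pressed before blue is off (value of joint green_paddle above 0.15 rad and value of joint blue_paddle below 0.3 rad).
It fails at once if a small thing beside the bar is moved or lifted by more than 20 mm (distance of any of eraser, usb_stick, earbud_case, highlighter_1 from where it was at the start of the episode above 0.02 m).
It also fails if it takes over 35 s, if anything falls off the work surface, if the arm or the gripper's body presses on something with over 40 N, if the wrist force passes 120 N, or if a joint passes its speed limit or range.

## Working session

There is one attempt and no reset: what is moved stays moved. The work goes in short steps, Python scripts to look and compute and a tool call to move; the robot and the scene stay as the last step left them, time stands still between calls to the robot, and variables do not carry over. Pictures are saved under pics/ and viewed, at most 10 in all, crops included, and the job is handed in when it is done.

Besides the shell and the picture viewer there is one more tool, called after "Request:" by a JSON object that holds its "op" and its "data". play_rows: Moves the arm, as the interface text tells. Its arguments: {"type":"object","properties":{"steps":{"type":"array"},"claw":{"type":"number"}},"required":["steps"]}

```bash
mkdir -p pics; cat > h.py <<'E'
import numpy as np,cv2
from scipy.spatial.transform import Rotation as R
from plant import manip,vision,order
def rot(q): return R.from_quat([q[1],q[2],q[3],q[0]]).as_matrix()
def world(info,d,u,v):
    K=np.array(info["K"]);z=d[v,u]
    p=np.stack([(u-K[0,2])*z/K[0,0],(v-K[1,2])*z/K[1,1],z],-1)
    return p@rot(info["orientation"]).T+np.array(info["eye"])
E
python3 - <<'E'
from h import *
for n in("top","scene"):
    p,d=vision.grab_frame(n);cv2.imwrite(f"pics/{n}0.png",p);np.savez(f"{n}0.npz",p=p,d=d)
    print(n,vision.camera_info(n))
print(manip.state())
E
```

```text
top {'K': array([[573.88468146,   0.        , 321.2956078 ],
       [  0.        , 573.88468146, 244.63126284],
       [  0.        ,   0.        ,   1.        ]]), 'eye': array([ 0.40847645, -0.02900823,  0.91463573]), 'orientation': array([ 0.06732614, -0.70093844,  0.70776665, -0.05673511])}
scene {'K': array([[456.19242169,   0.        , 314.89433871],
       [  0.        , 456.19242169, 239.61189559],
       [  0.        ,   0.        ,   1.        ]]), 'eye': array([-0.04614882,  0.48303745,  0.4200557 ]), 'orientation': array([ 0.23461638, -0.34930297,  0.76211362, -0.49206241])}
{'time': 0.1, 'joint_pos': array([-1.36299738e+00,  5.33124507e-02,  1.61416943e+00,  4.34434050e-05,
        1.47600143e+00, -1.18997962e-01]), 'joint_vel': array([ 1.52007183e-05, -1.42372320e-03, -2.55064889e-03,  2.53445311e-04,
       -1.53206400e-03, -2.95751599e-03]), 'joint_efforts': array([ 1.27515568e-04, -3.94899738e+01, -3.71363139e+01, -1.80286415e-04,
        3.88847271e-03, -1.30332660e-05]), 'tool_pos': array([ 0.20052705, -0.59135793,  0.23016495]), 'tool_rot': array([-9.45356376e-04,  9.86680045e-01,  1.62670205e-01, -2.03583358e-05]), 'contact_force': array([-0.5750402 , -0.60770814, -0.13365652]), 'ft_torque': array([-0.00042526,  0.00834206, -0.00668469]), 'grasp_force': 0.0, 'gripper_width': 0.9984255139337613}
```

View pics/top0.png

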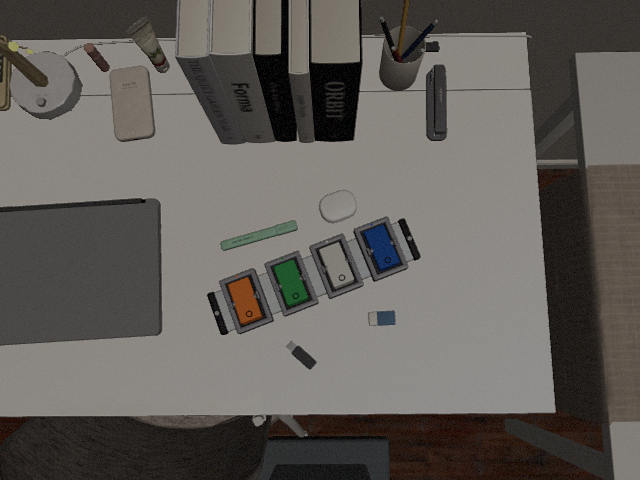

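View pics/scene0.png

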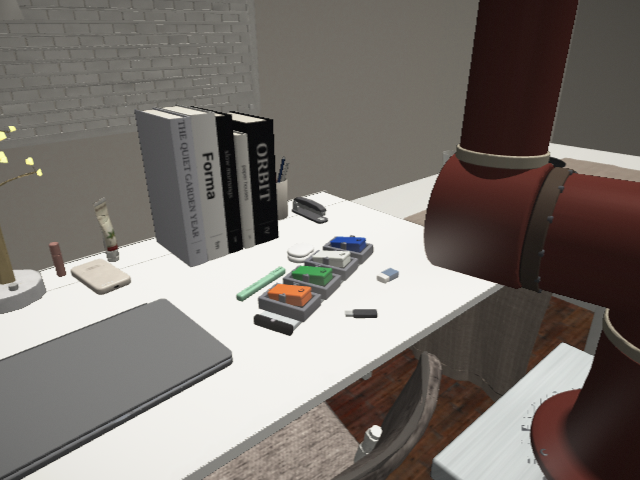

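The top view shows the paddles in the order orange (ring near px 249,314), green (296,296), white (343,281) and blue (388,261). The USB stick is at (302,355) and the eraser at (382,318), both on the robot side of the bar. In the scene view the robot-side ends are raised.

```bash
cat > m.py <<'E'
from h import *
def masks(p):
    h=cv2.cvtColor(p,cv2.COLOR_BGR2HSV);H,S,V=cv2.split(h)
    return {"orange":(H>5)&(H<20)&(S>150)&(V>100),"green":(H>50)&(H<75)&(S>150),"blue":(H>105)&(H<125)&(S>180)}
if __name__=="__main__":
  rings={"orange":(249,314),"green":(296,296),"white":(343,281),"blue":(388,261)}
  for n in("top","scene"):
    z=np.load(n+"0.npz");p,d=z["p"],z["d"];i=vision.camera_info(n)
    for c,m in masks(p).items():
        k,l,st,ce=cv2.connectedComponentsWithStats(m.astype(np.uint8));b=1+st[1:,4].argmax()
        v,u=np.where(l==b);w=world(i,d,u,v);w=w[d[v,u]>0]
        print(n,c,len(u),st[b][:4],"centroid",w.mean(0).round(4),"z5/95",np.percentile(w[:,2],[5,95]).round(4))
        (cx,cy),s,a=cv2.minAreaRect(w[:,:2].astype(np.float32)*1000);print("   rect",round(cx),round(cy),np.round(s),round(a,1))
    if n=="top":
      for c,(u,v) in rings.items():
        g=p[v-7:v+8,u-7:u+8];print("ring",c,world(i,d,np.array([u]),np.array([v])).round(4))
      for c,(u,v) in {"usb":(302,355),"eraser":(382,318),"case":(338,206),"hl1":(224,245),"hl2":(296,226),"books":(280,140),"desk":(300,390)}.items(): print(c,world(i,d,np.array([u]),np.array([v])).round(4))
      cv2.imwrite("pics/crop.png",cv2.resize(p[200:360,190:430],None,fx=3.3,fy=3.3,interpolation=cv2.INTER_CUBIC))
E
python3 m.py
```

```text
top orange 851 [229 278  33  45] centroid [0.4802 0.1012 0.0448] z5/95 [0.0391 0.0502]
   rect 480 101 [65. 33.] 21.0
top green 782 [274 260  34  47] centroid [0.5053 0.0311 0.0444] z5/95 [0.0389 0.0502]
   rect 505 32 [66. 35.] 20.4
top blue 836 [364 225  36  46] centroid [ 0.5583 -0.1088  0.0442] z5/95 [0.0383 0.0499]
   rect 559 -109 [66. 33.] 20.6
ring orange [[0.4577 0.0932 0.0468]]
ring green [[0.4838 0.0221 0.0506]]
ring white [[ 0.5056 -0.049   0.0513]]
ring blue [[ 0.5356 -0.1178  0.0503]]
usb [[0.3958 0.0154 0.0067]]
eraser [[ 0.4517 -0.1102  0.0077]]
case [[ 0.6286 -0.0434  0.0251]]
hl1 [[0.5699 0.1398 0.0118]]
hl2 [[0.5995 0.0243 0.0128]]
books [[0.7487 0.0515 0.0025]]
desk [[ 0.3423  0.0191 -0.0018]]
scene orange 456 [268 284  43  21] centroid [0.471  0.1024 0.0449] z5/95 [0.0355 0.0509]
   rect 476 103 [66. 35.] 22.1
scene green 1 [301 267   1   1] centroid [0.5308 0.0344 0.0424] z5/95 [0.0424 0.0424]
   rect 531 34 [0. 0.] 0.0
scene blue 106 [331 237  26   6] centroid [ 0.5609 -0.1011  0.0453] z5/95 [0.0416 0.0493]
   rect 561 -104 [52. 30.] 22.5
```

View pics/crop.png

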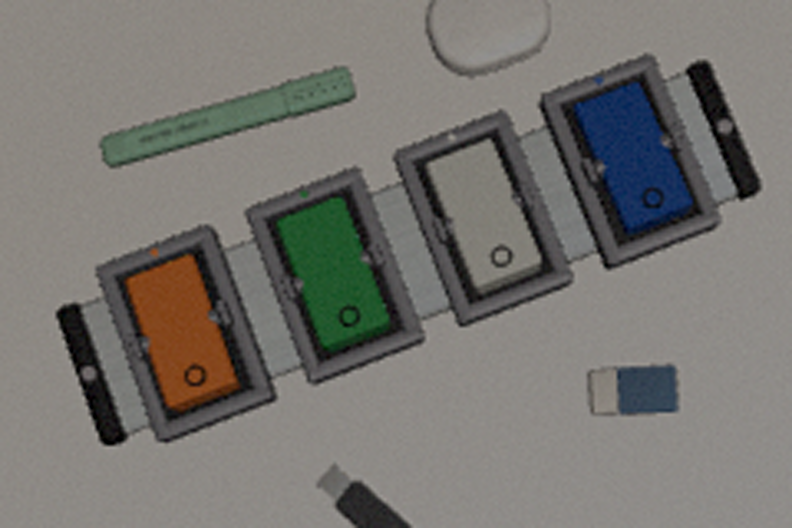

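The bar's x axis points about 20.7° from world x, and the tool's x axis is already about 18.7°, so no turn is needed. I'll press about 27 mm out from each pivot.

```bash
cat > go.py <<'E'
from h import *
bx=np.array([np.cos(np.radians(20.7)),np.sin(np.radians(20.7))])
C={"orange":(.480,.101),"green":(.505,.0315),"blue":(.5585,-.109)}
s=manip.state();M=rot(s["tool_rot"]);t=s["tool_pos"]
print(s["time"],t.round(4),"F",s["contact_force"].round(1),"w",s["gripper_width"],"x-axis yaw",np.degrees(np.arctan2(M[1,0],M[0,0])).round(1))
for c,p in C.items():
    g=np.r_[np.array(p)-.027*bx,.080];print(c,g.round(4),"tool shift mm to z=.08",(M.T@(g-t)*1000).round(1))
E
python3 go.py
```

```text
0.1 [ 0.2005 -0.5914  0.2302] F [-0.6 -0.6 -0.1] w 0.9984255139337613 x-axis yaw 18.7
orange [0.4547 0.0915 0.08  ] tool shift mm to z=.08 [ 459.9 -564.8  151.3]
green [0.4797 0.022  0.08  ] tool shift mm to z=.08 [ 461.3 -490.9  151.2]
blue [ 0.5332 -0.1185  0.08  ] tool shift mm to z=.08 [ 466.8 -340.7  150.9]
```

Request:
{"op": "play_rows", "data": {"steps": [[[460,-565,30,0,0,2],[460,-565,30,0,0,2],[460,-565,30,0,0,2],[460,-565,30,0,0,2],[460,-565,30,0,0,2],[460,-565,30,0,0,2],[460,-565,30,0,0,2],[460,-565,30,0,0,2],[460,-565,30,0,0,2],[460,-565,30,0,0,2],[460,-565,30,0,0,2],[460,-565,30,0,0,2]]], "claw": -1}}

```text
time: 1.1
tool_pos: [0.375, -0.1217, 0.2104]
tool_rot: [0.0, 0.989, 0.145, 0.0]
contact_force: [0.6, -1.1, -0.5]
gripper_width: 0.003
grasp_force: 0.0
```

```bash
python3 go.py
```

```text
1.1 [ 0.375  -0.1217  0.2104] F [ 0.6 -1.1 -0.5] w 0.00279436055328936 x-axis yaw 16.7
orange [0.4547 0.0915 0.08  ] tool shift mm to z=.08 [ 137.6 -181.4  130.4]
green [0.4797 0.022  0.08  ] tool shift mm to z=.08 [ 141.6 -107.6  130.4]
blue [ 0.5332 -0.1185  0.08  ] tool shift mm to z=.08 [152.5  42.3 130.5]
```

Request:
{"op": "play_rows", "data": {"steps": [[[138,-181,60,0,0,-4],[138,-181,60,0,0,-4],[138,-181,60,0,0,-4],[138,-181,60,0,0,-4],[138,-181,60,0,0,-4],[138,-181,60,0,0,-4],[138,-181,100,0,0,-4],[138,-181,125,0,0,-4],[138,-181,125,0,0,-4],[138,-181,125,0,0,-4]]]}}

```text
time: 1.93
tool_pos: [0.4534, 0.0894, 0.0841]
tool_rot: [-0.0, 0.984, 0.18, -0.002]
contact_force: [-0.8, 0.5, 1.5]
gripper_width: -0.002
grasp_force: 0.0
```

```bash
python3 go.py; python3 - <<'E'
from h import *
for n,(y,x) in {"top":(200,190),"scene":(180,220)}.items():
    p,d=vision.grab_frame(n);cv2.imwrite(f"pics/{n}1.png",cv2.resize(p[y:y+160,x:x+240],None,fx=3.3,fy=3.3,interpolation=cv2.INTER_CUBIC))
E
```

```text
1.9333 [0.4534 0.0894 0.0841] F [-0.8  0.5  1.5] w -0.002251085033938719 x-axis yaw 20.7
orange [0.4547 0.0915 0.08  ] tool shift mm to z=.08 [ 2.  -1.5  4.1]
green [0.4797 0.022  0.08  ] tool shift mm to z=.08 [ 0.8 72.4  4. ]
blue [ 0.5332 -0.1185  0.08  ] tool shift mm to z=.08 [  1.1 222.7   3.8]
```

View pics/scene1.png

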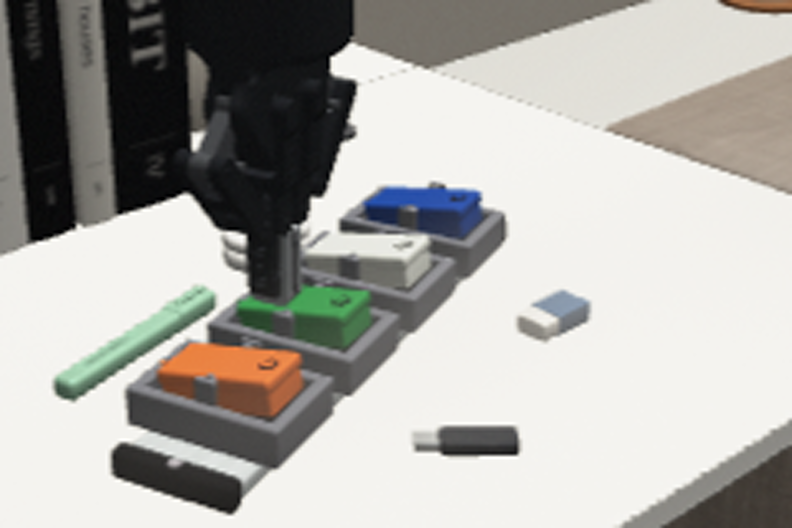

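The fingertips hover 84 mm up over the orange off end; in the oblique view they project onto green, which fits the geometry. Pressing.

Request:
{"op": "play_rows", "data": {"steps": [[[0,0,20,0,0,0],[0,0,30,0,0,0],[0,0,34,0,0,0],[0,0,37,0,0,0],[0,0,40,0,0,0],[0,0,42,0,0,0],[0,0,42,0,0,0],[0,0,42,0,0,0]]]}}

```text
time: 2.7
tool_pos: [0.4555, 0.0893, 0.0441]
tool_rot: [0.0, 0.984, 0.18, 0.001]
contact_force: [0.5, -1.5, -0.4]
gripper_width: -0.001
grasp_force: 0.5
```

Request:
{"op": "play_rows", "data": {"steps": [[[0,0,1,0,0,0],[0,0,2,0,0,0],[0,0,2.5,0,0,0],[0,0,2.5,0,0,0]]]}}

```text
time: 3.03
tool_pos: [0.4555, 0.0893, 0.0424]
tool_rot: [0.0, 0.984, 0.18, 0.0]
contact_force: [-4.7, -1.6, 9.2]
gripper_width: 0.002
grasp_force: 4.6
```

Request:
{"op": "play_rows", "data": {"steps": [[[0,0,0.5,0,0,0],[0,0,1,0,0,0],[0,0,1,0,0,0]]]}}

```text
time: 3.28
tool_pos: [0.4556, 0.0893, 0.0422]
tool_rot: [0.0, 0.984, 0.18, -0.0]
contact_force: [-7.0, -1.8, 14.1]
gripper_width: -0.001
grasp_force: 7.7
```

Request:
{"op": "play_rows", "data": {"steps": [[[0,0,0,0,0,0],[0,0,-20,0,0,0],[0,0,-50,0,0,0],[0,60,-55,0,0,0],[0,100,-55,0,0,0],[0,140,-55,0,0,0],[0,180,-55,0,0,0],[0,210,-55,0,0,0],[0,223,-55,0,0,0],[0,223,-55,0,0,0],[0,223,-55,0,0,0]]]}}

```text
time: 4.2
tool_pos: [0.5339, -0.1193, 0.0948]
tool_rot: [-0.001, 0.984, 0.179, -0.0]
contact_force: [0.4, -0.7, -0.3]
gripper_width: 0.002
grasp_force: 0.0
```

```bash
python3 go.py; cat > chk.py <<'E'
from m import *
import sys
p,d=vision.grab_frame("top");i=vision.camera_info("top");g=np.load("top0.npz")
for c,m in masks(g["p"]).items():
    v,u=np.where(cv2.erode(m.astype(np.uint8),np.ones((3,3)))>0)
    for dd in (g["d"],d):
        w=world(i,dd,u,v);ok=(dd[v,u]>0)&(w[:,2]<.06);w=w[ok]
        if len(w)<50: print(c,"hidden");continue
        bx=np.array([.9354,.3535]);s=w[:,:2]@bx;print(c,len(w),"slope",np.polyfit(s,w[:,2],1)[0].round(3))
cv2.imwrite(sys.argv[1],cv2.resize(p[180:400,190:440],None,fx=2.6,fy=2.6))
E
python3 chk.py pics/top2.png
```

```text
4.2 [ 0.5339 -0.1193  0.0948] F [ 0.4 -0.7 -0.3] w 0.00235864975457218 x-axis yaw 20.6
orange [0.4547 0.0915 0.08  ] tool shift mm to z=.08 [ 2.000e-01 -2.251e+02  1.510e+01]
green [0.4797 0.022  0.08  ] tool shift mm to z=.08 [  -0.9 -151.2   15. ]
blue [ 0.5332 -0.1185  0.08  ] tool shift mm to z=.08 [-0.3 -0.9 14.8]
orange 663 slope -0.172
orange 664 slope 0.178
green 169 slope -0.151
green 168 slope -0.141
blue 362 slope -0.14
blue hidden
```

Orange has flipped: its slope went from −0.17 to +0.18, so it is at the stop. Blue next.

Request:
{"op": "play_rows", "data": {"steps": [[[0,0,20,0,0,0],[0,0,36,0,0,0],[0,0,41,0,0,0],[0,0,45,0,0,0],[0,0,49,0,0,0],[0,0,52,0,0,0],[0,0,54,0,0,0],[0,0,55,0,0,0],[0,0,55,0,0,0],[0,0,55,0,0,0]]]}}

```text
time: 5.08
tool_pos: [0.5342, -0.1187, 0.0422]
tool_rot: [-0.001, 0.984, 0.18, -0.0]
contact_force: [-7.4, 4.2, 10.7]
gripper_width: -0.002
grasp_force: 6.1
```

Same height and force as the orange stop. I'll retract straight up, go to green over the top, and check before pressing.

Request:
{"op": "play_rows", "data": {"steps": [[[0,0,1,0,0,0],[0,0,1,0,0,0],[0,0,-20,0,0,0],[0,0,-50,0,0,0],[0,-50,-55,0,0,0],[0,-90,-55,0,0,0],[0,-130,-55,0,0,0],[-1,-151,-55,0,0,0],[-1,-151,-55,0,0,0],[-1,-151,-55,0,0,0]]]}}

```text
time: 5.92
tool_pos: [0.4798, 0.0226, 0.0958]
tool_rot: [0.0, 0.983, 0.181, 0.001]
contact_force: [-0.8, -0.6, -1.3]
gripper_width: -0.001
grasp_force: 0.0
```

```bash
python3 go.py; python3 chk.py pics/top3.png
```

```text
5.9167 [0.4798 0.0226 0.0958] F [-0.8 -0.6 -1.3] w -0.0014472147048014117 x-axis yaw 20.9
orange [0.4547 0.0915 0.08  ] tool shift mm to z=.08 [  1.1 -73.3  15.7]
green [0.4797 0.022  0.08  ] tool shift mm to z=.08 [-0.3  0.6 15.8]
blue [ 0.5332 -0.1185  0.08  ] tool shift mm to z=.08 [ -0.4 150.9  16. ]
orange 663 slope -0.172
orange 94 slope 0.135
green 169 slope -0.151
green hidden
blue 362 slope -0.14
blue 360 slope 0.182
```

Blue is off (slope +0.18). Pressing green.

Request:
{"op": "play_rows", "data": {"steps": [[[0,0,20,0,0,0],[0,0,36,0,0,0],[0,0,41,0,0,0],[0,0,45,0,0,0],[0,0,49,0,0,0],[0,0,52,0,0,0],[0,0,54,0,0,0],[0,0,56,0,0,0],[0,0,57,0,0,0],[0,0,57,0,0,0],[0,0,57,0,0,0]]]}}

```text
time: 6.88
tool_pos: [0.4804, 0.0208, 0.0417]
tool_rot: [0.001, 0.984, 0.18, -0.001]
contact_force: [-12.3, -2.8, 21.0]
gripper_width: 0.0
grasp_force: 11.7
```

Request:
{"op": "play_rows", "data": {"steps": [[[0,0,0,0,0,0],[0,0,-20,0,0,0],[0,0,-60,0,0,0],[0,0,-100,0,0,0],[-40,0,-140,0,0,0],[-80,0,-160,0,0,0],[-80,40,-160,0,0,0],[-80,80,-160,0,0,0],[-80,120,-160,0,0,0],[-80,160,-160,0,0,0],[-80,200,-160,0,0,0],[-80,240,-160,0,0,0]]]}}

```text
time: 7.88
tool_pos: [0.4906, -0.2335, 0.1989]
tool_rot: [0.001, 0.984, 0.18, 0.001]
contact_force: [0.3, 0.7, -0.6]
gripper_width: -0.0
grasp_force: 0.0
```

Request:
{"op": "play_rows", "data": {"steps": [[[0,40,0,0,0,0],[0,80,0,0,0,0],[0,120,0,0,0,0],[0,150,0,0,0,0],[0,150,0,0,0,0],[0,150,0,0,0,0]]]}}

```text
time: 8.38
tool_pos: [0.5432, -0.373, 0.1979]
tool_rot: [-0.0, 0.984, 0.179, 0.0]
contact_force: [-0.1, 0.8, 1.4]
gripper_width: -0.002
grasp_force: 0.0
```

```bash
python3 chk.py pics/top4.png
```

```text
orange 663 slope -0.172
orange 664 slope 0.187
green 169 slope -0.151
green 169 slope 0.172
blue 362 slope -0.14
blue 359 slope 0.18
```

View pics/top4.png

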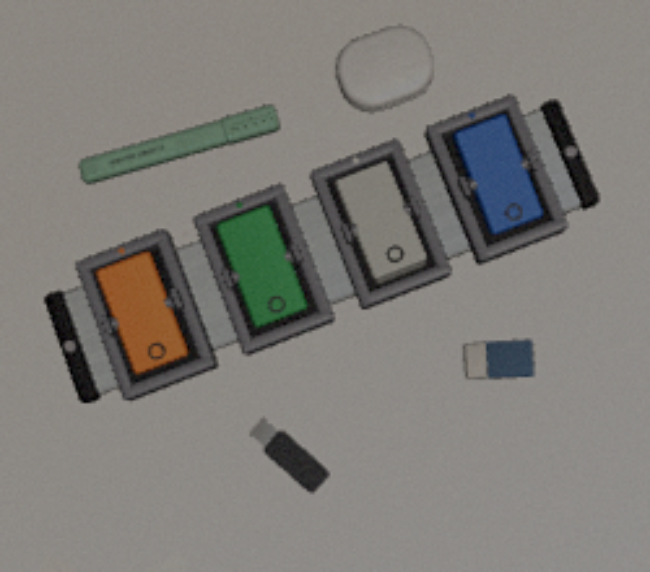

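The orange (157,350), green (276,303) and blue (513,212) ends are down. White (395,254) is still raised, and the small things haven't moved.

```bash
python3 -c "
from plant import order
print(order.job_done())"
```

```text
the job is handed in; nothing more can be done
None
```

Orange, blue and green were pressed fully off in that order; white is still on, the small things were not moved, and the job is handed in (no verdict was returned).

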